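# Load the pigment carrier to its colour chips

## Task

Set up the jar carrier for the next basin: lift out the white jar with the beige lid left in it from the last job and stand it in the middle of the stained glazed tile, because its foot is wet, and load the salmon, slate and cobalt jars so that each stands fully down in the well behind the chip of its own colour. Leave the red look-alike where it stands and keep all the jars upright. With the jars in, swing the carrier's hold-down bar (the one with the red grip) over their lids until it is fully closed, so that they can be carried.

Things in the scene. Friction and masses are not known exactly. Their poses are not given: they have to be found in the camera images.
- jar_salmon: Jar of salmon (pale orange-pink) pigment with an ochre-yellow lid, on the board. Octagonal clear jar, round twist lid; 59 mm across the flats, 63 over the corners, 111 mm tall, lid 56 mm across above z = 96 mm; 0.15 to 0.4 kg. Origin at the centre of its underside, z up its axis; at yaw 0 and every 45 degrees a pair of flats faces x.
- jar_slate: Jar of slate (blue-grey) pigment with a dark grey lid, standing on the board; size and frame as the salmon jar.
- jar_cobalt: Jar of cobalt blue pigment with a white lid, standing on the board; size and frame as the salmon jar.
- jar_white: Jar of white pigment with a beige lid, left over from the last job, standing in the carrier's well behind the cobalt chip; size and frame as the salmon jar.
- jar_red: The look-alike: jar of cinnabar red pigment with a white lid, standing on the board among the others; size and frame as the salmon jar. Not wanted: it stays where it stands.
- chip_salmon: Salmon-coloured fired chip with a white edge, 36x52x5 mm, fixed on the sloping front rail of the plywood jar carrier, before its well. Origin at the chip's centre, z straight up (although the chip slopes); +x points level over the well to the carrier's back, y along the row. The centre of the well's floor is 64 mm along +x and 18 mm below the origin, 8 mm above the table.
- chip_slate: Dark slate-grey fired chip before its own well; size, frame and well as for the salmon chip. The carrier is fixed: three square wells in a row along y, 76 mm wide inside, 82 mm from centre to centre; walls 42 mm high over the table, end panels 48 mm, hinge lugs at the two back corners 78 mm; the chips reach 42 mm.
- chip_cobalt: Cobalt blue fired chip before its own well; size, frame and well as for the salmon chip. The white jar stands in this well at the start.
- bar: Black hold-down bar, 268 mm, hinged at the carrier's back, with a red round grip (16 mm thick, 52 mm long, parallel to the bar) on its wire handle. Origin mid-hinge, 66 mm up; y = hinge. Own frame: bar x -52, z 64 mm; grip centre x -79, z 96 mm. Opens about +y; starts folded back 1.4-1.65 rad (stop). Closed stop: z axis upright, 3 mm over the lids. Hinge 0.1 N m, stays where left.
- tile: Glazed white tile with brown stains, lying loose on the board, 6.5 mm thick, 66x98 mm, its long side 9 degrees (anticlockwise from above) off its own y axis; origin at the centre of its underside, z up.
Things that resemble listed ones, but are neither listed nor needed, are in the scene too. What is shaped like the jar_white but green is not meant.

How it is judged:
By the outcome, as a careful person would: the job done as asked, in the order asked, and still so for the second after the job is handed in, with the robot touching nothing.
It also fails if it takes over 122 s, if anything falls off the work surface, if the arm or the gripper's body presses on something with over 40 N, if the wrist force passes 120 N, or if a joint passes its speed limit or range.

## Robot

A 6-joint arm with a two-finger parallel gripper is mounted at the origin on the work surface; the furniture and walls round the work are solid. World frame = base frame: x ahead of the robot, y to its left, z up, the work surface at z = 0. Lengths are in mm, angles in degrees, forces in N, time in s.
With the tool pointing down it reaches from about 200 to 875 mm from the base axis. Payload 3.4 kg.
Tool frame: the origin (TCP) lies at the very end of the fingers, on their centre line; the grasp point (between the pads) lies 19 mm behind it; z points along the fingers, y is the line along which they close (so a half turn about z gives the same grasp; the last joint's range is limited). The gripper opens to 94 mm and grips with 3 to 60 N. Pads are 16 mm wide; open, the fingers measure 119 mm over their backs; the gripper's body (75 mm by 177 mm) begins 78 mm behind the grasp point.
Start: joints at [58.27, 15.808, 86.224, -0, 77.962, -6.933], TCP at [241.185, 522.011, 205.493] pointing down, gripper open.
Joint ranges: [-165.64, 165.64], [-43.16, 119.46], [12.63, 154.43], [-67.54, 247.53], [6.08, 155.33], [-154.97, 154.97]. Speed limits (degrees/s): [147.25, 147.25, 180, 180, 180, 180].

## Interface

Orientations are given as [roll, pitch, yaw] about the fixed x, y, z axes, in that order (R = Rz(yaw) Ry(pitch) Rx(roll)).
In Python, from bench import * gives the robot as it stands.
- The arm moves only by the tool servo_tool, never from a script. Its argument "commands" is a list of rows, each a list of 7 numbers: the shift along the tool's x, y, z in m, then the turn, a rotation vector about the tool's x, y, z in degrees, then the opening, from -1 (shut) to 1 (fully open). In form: [[x, y, z, wx, wy, wz, grip], ...]. A call has exactly 8 rows; each row shifts and turns the commanded pose from where the row before left it, along the tool's axes as they then stand; what a row does not reach is not made up. A row lasts 1/8 s, in which the tool goes at most 62.5 mm and 10.7 degrees, less where a joint would pass 70% of its speed; a pose out of reach is approached as far as the arm can. A call is refused whole if a number of a shift passes 0.0625 or a number of a turn 10.7, either way. A call with a gripper value outside its range is refused whole. The fingers move at their own pace and stop on an object; "force" is the grip in N (left out, the last holds). Time passes only in rows, so rows that do not move let the fingers close, or fill a call up. It gives the time, the measured TCP pose, the force, the opening and the grip force at its end, in the units of the state.
- observe(): the state, without advancing time (a new reading comes with each control period).
- read_camera(name): name is "scene" or "top" or "wrist"; returns the picture (480x640x3 uint8, blue, green, red); there is no depth.
- camera_params(name): a dict with "fx", "fy", "cx", "cy" (pixels), "R" (3x3) and "t" (3): a world point X has camera coordinates R X + t; the wrist camera has in their place "hand_eye" (4x4, takes a point from camera to tool coordinates, whose origin is the TCP and whose axes are the flange's). Camera axes: x right, y down, z forward; pixel columns grow to the right and rows downward; lengths in mm; the calibration is good to about 2 mm. The wrist camera is an equidistant fisheye: a pixel r from the principal point sees the ray r / f radians off the axis. A picture is of the moment at which its call begins: read the wrist's pose just before it. camera_params takes no time and is no camera call.
- close_job(): hands the job in; it is judged then, once.
The state is a dict: "clock": time; "qpos": joint angles; "qvel": joint speeds; "effort": joint torques, N m; "tool_pos": TCP position; "ee_rot": TCP orientation; "ft_force": force on the tool from outside, world axes, zero at the start; "moment": the same for the moment, N m; "opening": finger opening in mm; "grip_force": force on a finger pad.
Only numpy, scipy, OpenCV 4.12 (cv2) and the standard library are available. Lean on these libraries where they do the work, as an engineer would, in place of code of your own. Each camera call takes 0.05 s, during which the arm holds its last target. There are 200 camera calls.

## Working session

There is one attempt and no reset: what is moved stays moved. The work goes in short steps, Python scripts to look and compute and a tool call to move; the robot and the scene stay as the last step left them, time stands still between calls to the robot, and variables do not carry over. Pictures are saved under pics/ and viewed, at most 14 in all, crops included, and the job is handed in when it is done.

Besides the shell and the picture viewer there is one more tool, called after "Emit:" by a JSON object that holds its "method" and its "body". servo_tool: Moves the arm, as the interface text tells. Its arguments: {"type":"object","properties":{"commands":{"type":"array"},"force":{"type":"number"}},"required":["commands"]}

```bash
mkdir -p pics; ls; python3 - <<'E'
from bench import *
import cv2
print(observe())
for n in("scene","top","wrist"):
    cv2.imwrite(f"pics/{n}0.png",read_camera(n)); print(n,camera_params(n))
E
```

```text
pics
{'clock': 0.0, 'qpos': array([ 5.82718479e+01,  1.58472587e+01,  8.62932274e+01, -2.91079154e-04,
        7.79629843e+01, -6.93393687e+00]), 'qvel': array([ 0.08384304,  0.00886986, -0.01067687,  0.06990018,  0.01867431,
       -0.03655134]), 'effort': array([ 3.63284084e-05, -4.04584336e+01, -2.37229621e+01,  7.00150570e-02,
        3.43684154e-02, -1.46572461e-04]), 'tool_pos': array([240.85081787, 521.50562806, 204.62223486]), 'ee_rot': array([-1.79897252e+02, -1.22089546e-02,  1.55205835e+02]), 'ft_force': array([ 0.86705834, -0.48702674, -0.47500533]), 'moment': array([-0.00802956,  0.02487587, -0.05142525]), 'grip_force': 0.0, 'opening': 94.25346984178015}
scene {'fx': 519.0879400617679, 'fy': 519.0879400617679, 'cx': 320.81375012013535, 'cy': 231.8202449542324, 'R': array([[ 0.91450426, -0.40454946,  0.00465773],
       [-0.26975134, -0.61828569, -0.73821204],
       [ 0.30152309,  0.67384163, -0.67455265]]), 't': array([-454.7870273 ,  237.85285042,  973.71304086])}
top {'fx': 610.3526332942535, 'fy': 610.3526332942535, 'cx': 317.53146265543796, 'cy': 234.84112085047263, 'R': array([[ 0.0061975 , -0.99978035, -0.02002089],
       [-0.9977171 , -0.00483583, -0.06735875],
       [ 0.06724714,  0.02039264, -0.99752793]]), 't': array([  55.06367162,  553.54729992, 1382.20456649])}
wrist {'fx': 371.64829954431775, 'fy': 371.64829954431775, 'cx': 316.7263424739167, 'cy': 238.00973703381484, 'hand_eye': array([[ 2.99795272e-04, -9.71283080e-01, -2.37926645e-01,
         6.77712414e+01],
       [ 9.99999570e-01,  5.00112919e-04, -7.81568931e-04,
        -7.98981639e-01],
       [ 8.78114867e-04, -2.37926308e-01,  9.71282812e-01,
        -1.79851441e+02],
       [ 0.00000000e+00,  0.00000000e+00,  0.00000000e+00,
         1.00000000e+00]])}
```

View pics/scene0.png

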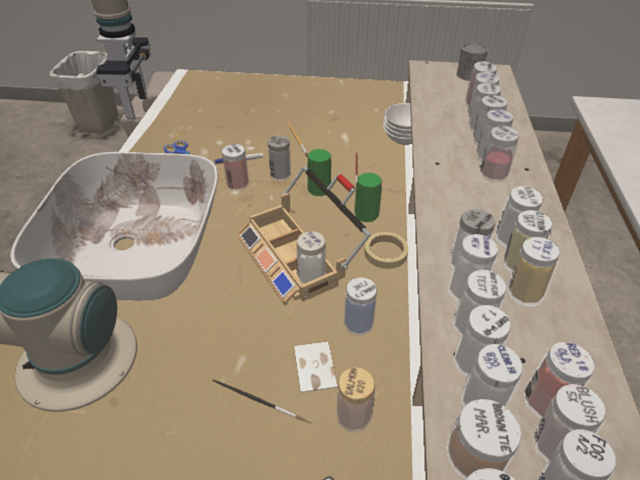

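View pics/top0.png

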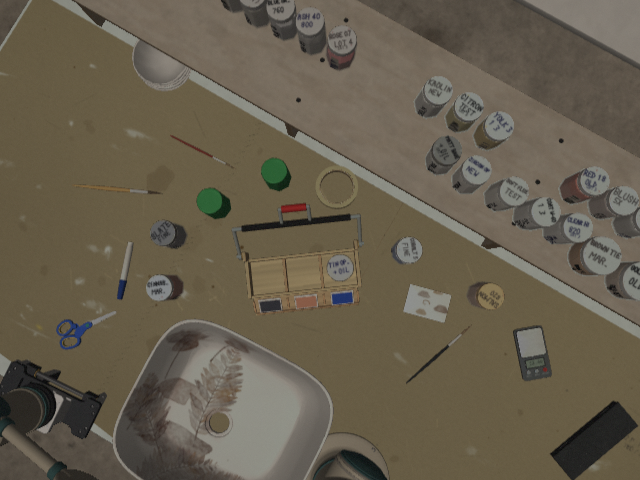

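Scene view: the white jar is in the cobalt well at (311,255). Cobalt jar is at (360,305), salmon (355,400), slate (280,157), red (235,165) and tile (316,367). The bar is folded back, with its grip at (345,182) close to the green cans. Enlarging the top view for pixel reading.

```bash
python3 - <<'E'
import cv2
a=cv2.imread("pics/top0.png")
def crop(x,y,w,h,s,n):
    cv2.imwrite(n,cv2.convertScaleAbs(cv2.resize(a[y:y+h,x:x+w],None,fx=s,fy=s,interpolation=cv2.INTER_CUBIC),alpha=1.6))
crop(140,150,200,150,4,"pics/c1.png")
crop(320,200,200,150,4,"pics/c2.png")
crop(228,200,150,120,5,"pics/c3.png")
E
```

```text
(no output)
```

View pics/c1.png

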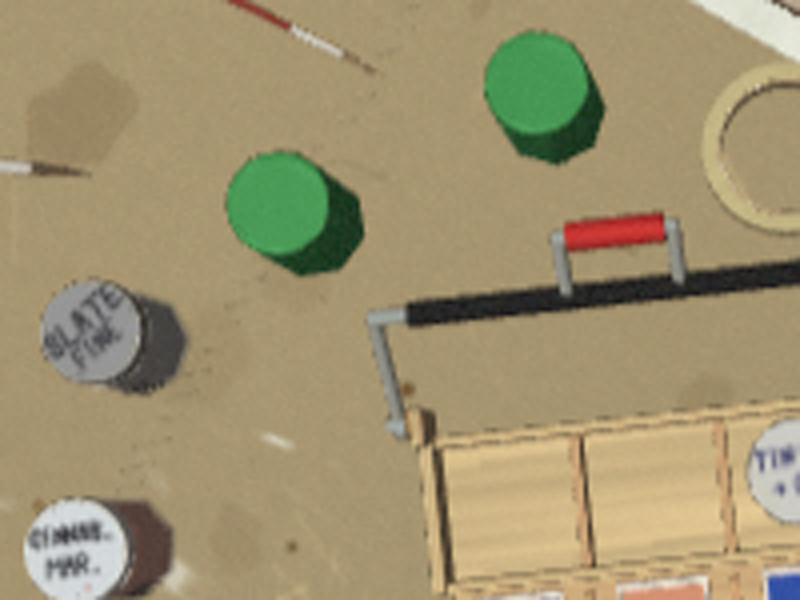

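View pics/c2.png

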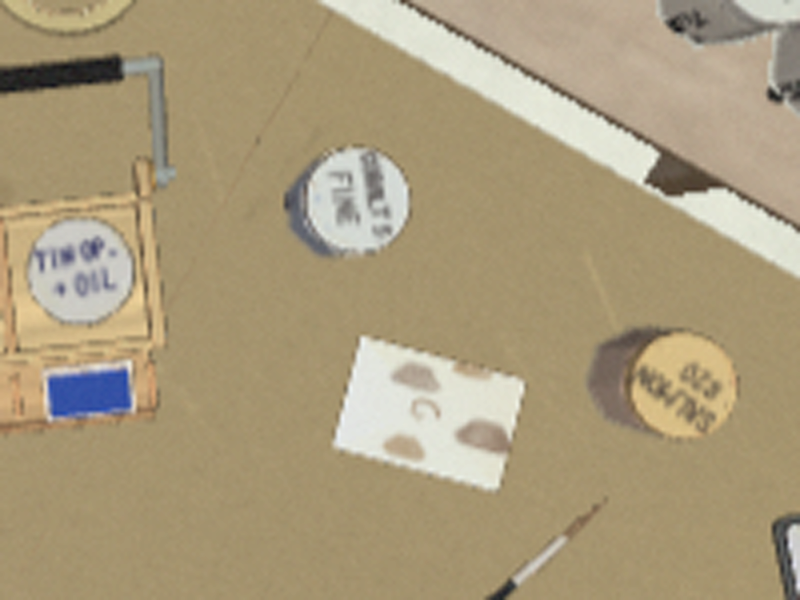

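View pics/c3.png

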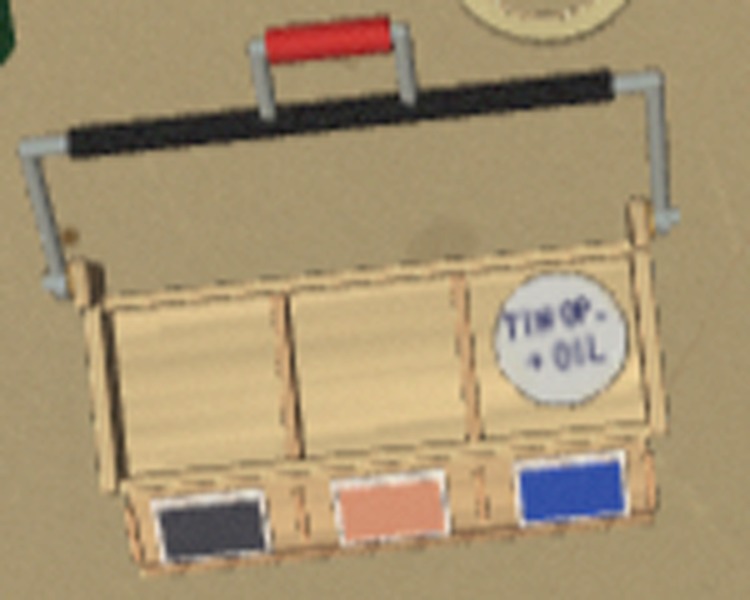

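Top view readings (full-image pixels). Lids: slate (163,233), red (159.5,288), cobalt (409.5,250), salmon (491,296), white (340,268). Tile centre: (427,303.5). Chips: slate (270,305), salmon (306,301), cobalt (342,298). The red grip is near (294,208), and the green jars are behind the bar.

```bash
cat > h.py <<'E'
import numpy as np, cv2
from bench import *
from scipy.spatial.transform import Rotation as Ro
P=camera_params("top")
def w(u,v,z,P=P):
    d=P["R"].T@np.array([(u-P["cx"])/P["fx"],(v-P["cy"])/P["fy"],1]); c=-P["R"].T@P["t"]
    return (c+d*(z-c[2])/d[2])
def proj(X,P=P):
    c=P["R"]@np.array(X,float)+P["t"]; return c[0]/c[2]*P["fx"]+P["cx"],c[1]/c[2]*P["fy"]+P["cy"]
def plan(x,y,z,yaw):
    s=observe(); R=Ro.from_euler("xyz",s["ee_rot"],degrees=True)
    d=R.inv().apply(np.array([x,y,z])-s["tool_pos"])
    t=(R.inv()*Ro.from_euler("xyz",[180,0,yaw],degrees=True)).as_rotvec(degrees=True)
    print("tcp",s["tool_pos"].round(1),s["ee_rot"].round(1),"t",s["clock"],"delta tool mm",d.round(1),"rot",t.round(1))
E
python3 - <<'E'
from h import *
for n,u,v,z in [("slate",163.25,232.75,111),("red",159.5,287.75,111),("cobalt",409.5,250,111),("salmon",490.75,296,111),("white",340,267.75,119),("g1",274.25,170.75,111),("g2",209.5,200.75,111),("tile",427.3,303.5,6.5)]: print(n,w(u,v,z).round(1))
c=[w(u,v,26) for u,v in [(270.2,305.4),(306.2,301.4),(342.2,297.8)]]
print(np.round(c,1)); e=c[0]-c[2]; print(np.linalg.norm(e[:2]))
yx=np.arctan2(e[1],e[0])-np.pi/2 ; print("carrier yaw",np.degrees(yx)); 
for k in c: print("well",(k+[64*np.cos(yx),64*np.sin(yx),-18]).round(1))
for a in [(362,337),(524,381),(497,490),(334,448)]: print(w(320+a[0]/4,200+a[1]/4,6.5).round(1))
# scene view crops for jar facets
a=cv2.imread("pics/scene0.png")
b=np.vstack([cv2.resize(a[y:y+100,x:x+200],None,fx=4,fy=3,interpolation=3) for x,y in[(210,120)]]+[cv2.resize(a[y:y+100,x:x+200],None,fx=4,fy=3,interpolation=3) for x,y in[(280,265)]])
s0=cv2.resize(a[125:200,215:300],(400,353),interpolation=3);s1=cv2.resize(a[275:340,335:410],(400,347),interpolation=3);s2=cv2.resize(a[365:435,325:400],(400,373),interpolation=3)
pad=lambda i:cv2.copyMakeBorder(i,0,380-i.shape[0],0,0,0)
cv2.imwrite("pics/j.png",cv2.resize(np.hstack([pad(s0),pad(s1),pad(s2)]),(800,253)))
w_=read_camera("wrist")
E
```

```text
slate [550.  389.1 111. ]
red [431.7 394.4 111. ]
cobalt [ 515.6 -140.4  111. ]
salmon [ 418.9 -311.7  111. ]
white [476.7   7.9 119. ]
g1 [685.6 150.8 111. ]
g2 [619.8 290.2 111. ]
tile [ 397.6 -194.2    6.5]
[[391.7 164.5  26. ]
 [401.3  82.8  26. ]
 [410.    1.2  26. ]]
164.35465072976572
carrier yaw 6.394926943834255
well [455.3 171.6   8. ]
well [464.9  89.9   8. ]
well [473.6   8.3   8. ]
[ 441.4 -156.     6.5]
[ 416.8 -248.4    6.5]
[ 354.7 -232.5    6.5]
[ 377.9 -139.7    6.5]
```

View pics/wrist0.png

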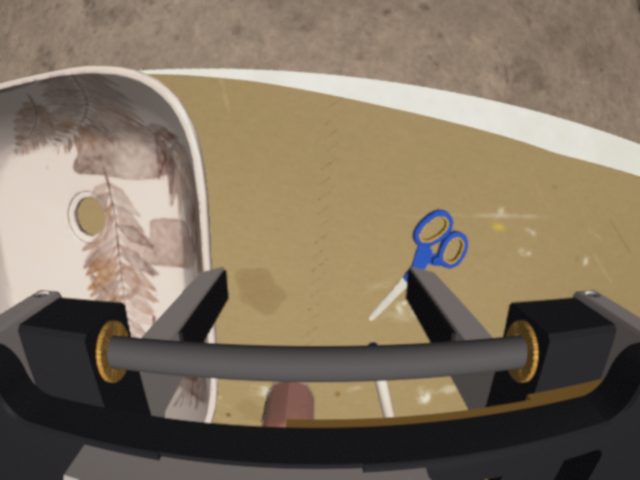

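The wrist view shows only the basin, scissors and the red jar's edge, with the fingertip gap near row 283. The geometry is consistent: carrier yaw is about 6.4°, and the white jar sits in the cobalt well. Moving above the white jar with the fingers closing front to back.

Emit:
{"method": "servo_tool", "body": {"commands": [[-0.0428,-0.0368,-0.0045,0,0,0,1],[-0.0428,-0.0368,-0.0045,0,0,0,1],[-0.0428,-0.0368,-0.0045,0,0,0,1],[-0.0428,-0.0368,-0.0045,0,0,0,1],[-0.0428,-0.0368,-0.0045,0,0,0,1],[-0.0428,-0.0368,-0.0045,0,0,0,1],[-0.0428,-0.0368,-0.0045,0,0,0,1],[-0.0428,-0.0368,-0.0045,0,0,0,1]]}}

```text
clock: 1.2
tool_pos: [429.0, 109.4, 241.7]
ee_rot: [180.0, 0.0, 155.2]
ft_force: [1.0, 0.5, 0.8]
opening: 94.1
grip_force: 0.0
```

Emit:
{"method": "servo_tool", "body": {"commands": [[-0.0428,-0.0368,-0.0045,0,0,0,1],[-0.0428,-0.0368,-0.0045,0,0,0,1],[0,0,0,0,0,9.8,1],[0,0,0,0,0,9.8,1],[0,0,0,0,0,9.8,1],[0,0,0,0,0,9.8,1],[0,0,0,0,0,9.8,1],[0,0,0,0,0,9.8,1]]}}

```text
clock: 2.2
tool_pos: [475.2, 8.4, 250.3]
ee_rot: [-180.0, -0.0, 96.1]
ft_force: [0.5, 0.4, -0.2]
opening: 94.0
grip_force: 0.0
```

```bash
python3 - <<'E'
from h import *
plan(475,8,62,96.4)
a=read_camera("wrist"); cv2.imwrite("pics/w1full.png",a)
cv2.imwrite("pics/w1.png",cv2.resize(a[100:340,160:480],None,fx=2.5,fy=2.5,interpolation=3))
plan(475,8,62,96.4)
E
```

```text
tcp [475.2   8.4 250.3] [-180.    -0.    96.1] t 2.2 delta tool mm [ -0.4  -0.2 188.3] rot [-0.  -0.  -0.3]
tcp [475.2   8.5 250.3] [-180.    -0.    95.9] t 2.25 delta tool mm [ -0.5  -0.2 188.3] rot [-0.  -0.  -0.5]
```

View pics/w1.png

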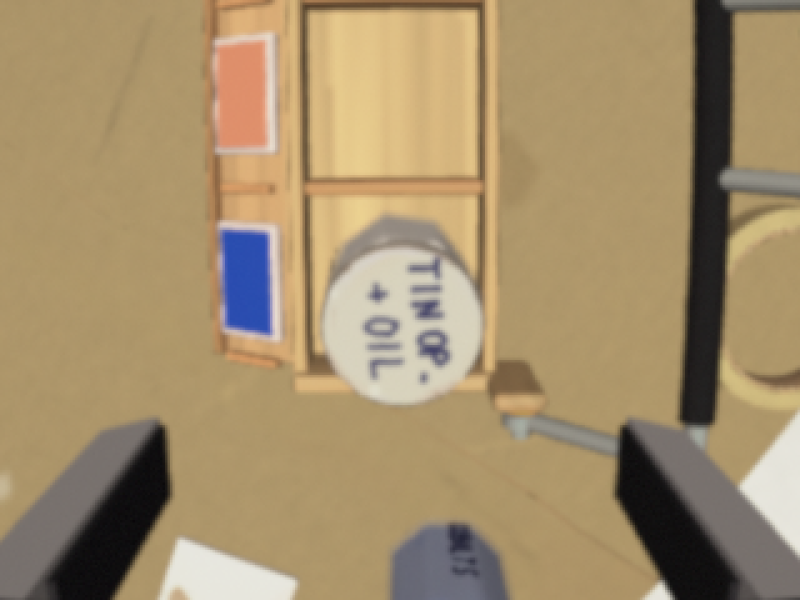

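The wrist view shows the white jar in the cobalt well, lid centre at crop (402,325). Its bottom facets are turned about 10° clockwise from the carrier. I'll turn the tool to match, then descend and grip.

Emit:
{"method": "servo_tool", "body": {"commands": [[0,0,0.01,0,0,9.0,1],[0,0,0.045,0,0,0,1],[0,0,0.045,0,0,0,1],[0,0,0.045,0,0,0,1],[0,0,0.04,0,0,0,1],[0,0,0,0,0,0,1],[0,0,0,0,0,0,-1],[0,0,0,0,0,0,-1]], "force": 25}}

```text
clock: 3.25
tool_pos: [477.0, 8.3, 67.2]
ee_rot: [179.8, 0.0, 87.4]
ft_force: [-0.8, -0.7, -0.2]
opening: 77.4
grip_force: 0.0
```

Emit:
{"method": "servo_tool", "body": {"commands": [[0,0,0,0,0,0,-1],[0,0,0,0,0,0,-1],[0,0,0,0,0,0,-1],[0,0,0,0,0,0,-1],[0,0,0,0,0,0,-1],[0,0,0,0,0,0,-1],[0,0,0,0,0,0,-1],[0,0,0,0,0,0,-1]]}}

```text
clock: 4.25
tool_pos: [477.6, 8.2, 66.6]
ee_rot: [179.7, 0.0, 87.4]
ft_force: [3.3, 0.8, 6.4]
opening: 57.5
grip_force: 24.9
```

Emit:
{"method": "servo_tool", "body": {"commands": [[0,0,-0.03,0,0,0,-1],[0,0,-0.054,0,0,0,-1],[-0.0412,-0.0141,0,0,0,0,-1],[-0.0412,-0.0141,0,0,0,0,-1],[-0.0412,-0.0141,0,0,0,0,-1],[-0.0412,-0.0141,0,0,0,0,-1],[-0.0412,-0.0141,0,0,0,0,-1],[0,0,0,0,0,0,-1]]}}

```text
clock: 5.25
tool_pos: [393.2, -195.5, 148.3]
ee_rot: [-179.8, -0.1, 87.2]
ft_force: [-0.1, 0.0, -2.7]
opening: 57.7
grip_force: 24.9
```

Emit:
{"method": "servo_tool", "body": {"commands": [[0,0,0.03,0,0,0,-1],[0,0,0.03,0,0,0,-1],[0,0,0.012,0,0,0,-1],[0,0,0.003,0,0,0,-1],[0,0,0,0,0,0,-1],[0,0,0,0,0,0,-1],[0,0,0,0,0,0,-1],[0,0,0,0,0,0,-1]]}}

```text
clock: 6.25
tool_pos: [395.8, -194.3, 74.8]
ee_rot: [180.0, 0.0, 87.4]
ft_force: [-0.4, -0.3, -2.9]
opening: 57.2
grip_force: 24.9
```

```bash
python3 - <<'E'
from h import *
plan(397.6,-194.2,65,87.4)
a=read_camera("wrist"); cv2.imwrite("pics/w2.png",cv2.resize(a[100:340,160:480],None,fx=2.5,fy=2.5,interpolation=3))
print(observe()["ft_force"])
E
```

```text
tcp [ 395.8 -194.3   74.8] [180.    0.   87.4] t 6.25 delta tool mm [0.2 1.8 9.8] rot [ 0.  0. -0.]
[-0.39514716 -0.24958011 -3.10896298]
```

View pics/w2.png

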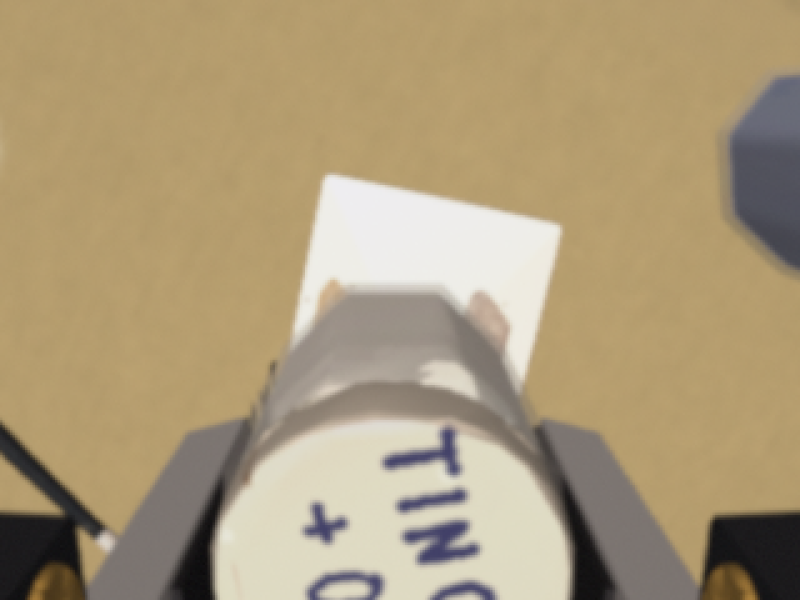

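The held white jar is upright over the tile, with its flats aligned to the fingers. The tile's far corners are at crop (330,175) and (561,228). I'll recompute the tile centre from these.

```bash
cat >> h.py <<'E'
W=camera_params("wrist")
def ww(u,v,z,s):
    d=np.array([u-W["cx"],v-W["cy"]]);r=np.hypot(*d);th=r/W["fx"]
    c=np.array([*(d/r*np.sin(th)),np.cos(th)])
    H=W["hand_eye"];R=Ro.from_euler("xyz",s["ee_rot"],degrees=True).as_matrix()
    o=R@H[:3,3]+s["tool_pos"]; D=R@H[:3,:3]@c
    return o+D*(z-o[2])/D[2]
E
python3 - <<'E'
from h import *
s=observe()
f=lambda x,y:(160+x/2.5,100+y/2.5)
A=ww(*f(330,175),6.5,s);B=ww(*f(561,228),6.5,s); print(A,B)
e=(B-A)[:2];L=np.linalg.norm(e);n=np.array([e[1],-e[0]])/L;print(L,"tile centre",(A+B)[:2]/2+49*n)
# jar base front edge (343,290)-(442,290) z~16
print(ww(*f(343,290),16.2,s),ww(*f(442,290),16.2,s))
E
```

```text
[ 382.23083481 -140.37430749    6.5       ] [ 443.84875075 -157.15051542    6.5       ]
63.86085434366003 tile centre [ 400.16752233 -196.04142005]
[ 384.61704039 -169.97153275   16.2       ] [ 410.4226732  -171.13965375   16.2       ]
```

Emit:
{"method": "servo_tool", "body": {"commands": [[0.001,0.0025,0,0,0,0,-1],[0,0,0.005,0,0,0,-1],[0,0,0.003,0,0,0,-1],[0,0,0.001,0,0,0,-1],[0,0,0.0005,0,0,0,-1],[0,0,0.0005,0,0,0,-1],[0,0,0,0,0,0,-1],[0,0,0,0,0,0,-1]]}}

```text
clock: 7.3
tool_pos: [397.9, -193.1, 64.9]
ee_rot: [-180.0, -0.0, 87.4]
ft_force: [-2.7, 1.5, 5.0]
opening: 57.5
grip_force: 24.9
```

Emit:
{"method": "servo_tool", "body": {"commands": [[0,0,0,0,0,0,1],[0,0,0,0,0,0,1],[0,0,0,0,0,0,1],[0,0,0,0,0,0,1],[0,0,0,0,0,0,1],[0,0,-0.02,0,0,0,1],[0,0,-0.04,0,0,0,1],[0,0,-0.05,0,0,0,1]]}}

```text
clock: 8.3
tool_pos: [397.4, -192.8, 174.8]
ee_rot: [-179.9, -0.1, 87.4]
ft_force: [0.5, -0.9, 0.3]
opening: 93.9
grip_force: 0.0
```

```bash
python3 - <<'E'
from h import *
f=lambda x,y:(160+x/2.5,100+y/2.5)
s=dict(tool_pos=np.array([395.8,-194.3,74.8]),ee_rot=[180,0,87.4])
p=[ww(*f(*q),0,s)[:2] for q in [(775,75),(730,140),(735,212),(797,270)]]
for a,b in zip(p,p[1:]): print(a,np.linalg.norm(b-a),np.degrees(np.arctan2(*(b-a)[::-1])))
plan(515.6,-140.4,170,87.4)
E
```

```text
[ 509.7638239  -114.68941933] 23.951541301555 -127.39726142011509
[ 495.21714586 -133.71756923] 20.793391828954444 -85.70651744231954
[ 496.77384929 -154.45260765] 26.968979636624262 -40.26673502282872
tcp [ 397.4 -192.8  174.8] [-1.799e+02 -1.000e-01  8.740e+01] t 8.3 delta tool mm [ 57.7 115.7   4.7] rot [-0.1 -0.1  0. ]
```

```bash
python3 - <<'E'
from h import *
print("base left edge y-30.5:",w(391.5,251,0)-[0,30.5,0],"base low edge",w(402,264,0))
print(proj([515.6,-140.4,0]))
plan(517,-141,170,95)
E
```

```text
base left edge y-30.5: [ 517.82267563 -143.70145497    0.        ] base low edge [ 487.85871847 -137.38299947    0.        ]
(np.float64(403.26843477537614), np.float64(252.02203714731368))
tcp [ 397.4 -192.8  174.8] [-1.799e+02 -1.000e-01  8.740e+01] t 8.3 delta tool mm [ 57.2 117.1   4.7] rot [-0.1 -0.1 -7.6]
```

Emit:
{"method": "servo_tool", "body": {"commands": [[0.0193,0.0386,0,0,0,0,1],[0.0193,0.0386,0,0,0,0,1],[0.0193,0.0386,0,0,0,0,1],[0,0,0,0,0,-7.6,1],[0,0,0,0,0,0,1],[0,0,0,0,0,0,1],[0,0,0,0,0,0,1],[0,0,0,0,0,0,1]]}}

```text
clock: 9.3
tool_pos: [516.2, -140.9, 174.6]
ee_rot: [180.0, 0.0, 94.9]
ft_force: [0.6, 0.4, 0.1]
opening: 93.9
grip_force: 0.0
```

```bash
python3 - <<'E'
from h import *
s=observe(); a=read_camera("wrist"); cv2.imwrite("pics/w3.png",cv2.resize(a[100:340,160:480],None,fx=2.5,fy=2.5,interpolation=3))
print(s["tool_pos"],s["ee_rot"])
E
```

```text
[ 516.19072716 -140.91684547  174.59216316] [1.79987904e+02 6.85123137e-04 9.49379170e+01]
```

View pics/w3.png

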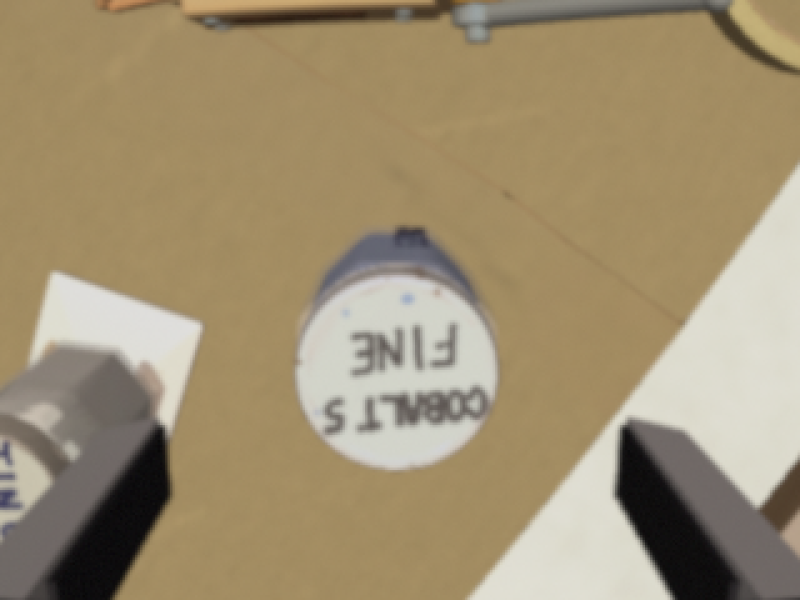

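The cobalt jar is centred between the fingers with its flat aligned. The white wall strip on the right may be close to the back finger, so I'm checking clearance by triangulating counter marks from the top and scene views.

```bash
python3 - <<'E'
from h import *
S=camera_params("scene")
for z in (0,50,100,150,200,300):
    print(z,[np.round(proj(w(u,v,z),S),0) for u,v in [(298,100),(322,60),(289,128),(490,243)]])
s=observe()
f=lambda x,y:(160+x/2.5,100+y/2.5)
print([ww(*f(*q),0,s)[:2].round(0) for q in [(800,165),(680,325),(470,600)]])
a=cv2.imread("pics/scene0.png"); cv2.imwrite("pics/s2.png",cv2.convertScaleAbs(cv2.resize(a[60:360,360:560],None,fx=3,fy=2,interpolation=3),alpha=1.3))
E
```

```text
0 [array([440., 207.]), array([485., 210.]), array([413., 209.]), array([421., 406.])]
50 [array([439., 193.]), array([484., 196.]), array([412., 195.]), array([419., 385.])]
100 [array([438., 178.]), array([483., 182.]), array([411., 180.]), array([418., 362.])]
150 [array([437., 163.]), array([481., 166.]), array([410., 165.]), array([416., 339.])]
200 [array([435., 146.]), array([479., 149.]), array([408., 148.]), array([414., 314.])]
300 [array([432., 110.]), array([475., 112.]), array([406., 111.]), array([410., 258.])]
[array([677., -71.]), array([ 634., -142.]), array([ 562., -271.])]
```

View pics/s2.png

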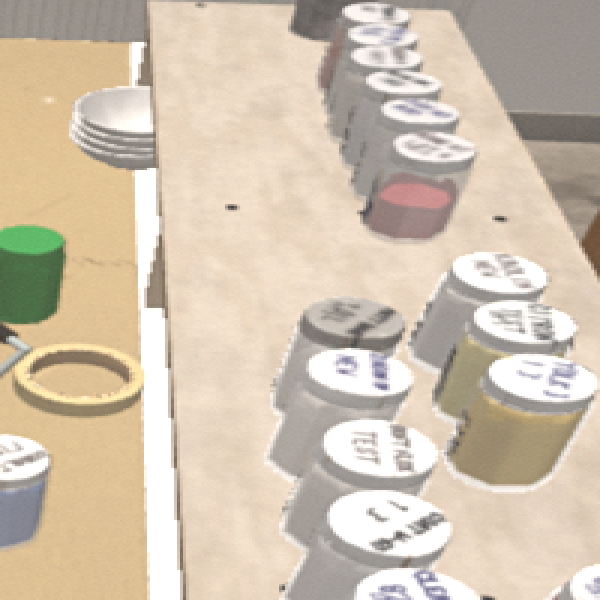

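The counter mark matches scene pixel (437,163), so the shelf top is about 150 mm high. Its edge lies beyond the white strip.

```bash
python3 - <<'E'
from h import *
A=w(420,200,150)[:2];B=w(520,256,150)[:2]; print(A,B)
n=np.array([-(B-A)[1],(B-A)[0]]);n/=np.linalg.norm(n)
d=lambda p:(np.array(p)-A)@n
print("dir",n,"centre dist",d([516,-141]),"salmon",d([419,-312]))
for nm,p in(("cob",(516,-141)),("sal",(419,-312))):
  for yaw in(95,50,72.5,140,5,120):
    t=np.radians(yaw);X=np.array([np.cos(t),np.sin(t)]);Y=np.array([np.sin(t),-np.cos(t)])
    print(nm,yaw,[round(d(np.array(p)+a*37.5*X+b*88*Y)) for a in(1,-1) for b in(1,-1)])
E
```

```text
[ 618.16583238 -157.51251814] [ 502.69941198 -362.53976159]
dir [ 0.87132374 -0.49070861] centre dist -97.12235005767978 salmon -97.72958084549454
cob 95 [-46, -191, -3, -149]
cob 50 [-4, -177, -18, -191]
cob 72.5 [-19, -191, -3, -176]
cob 140 [-118, -150, -44, -76]
cob 5 [-16, -116, -78, -178]
cob 120 [-85, -174, -20, -110]
sal 95 [-46, -192, -4, -149]
sal 50 [-4, -177, -18, -191]
sal 72.5 [-19, -192, -4, -176]
sal 140 [-118, -151, -45, -77]
sal 5 [-17, -116, -79, -178]
sal 120 [-85, -175, -21, -110]
```

The gripper body would come within about 3 mm of the shelf edge at yaw 95. Turning to the next pair of flats at yaw 140 gives about 44 mm of clearance.

Emit:
{"method": "servo_tool", "body": {"commands": [[0,0,0,0,0,-9,1],[0,0,0,0,0,-9,1],[0,0,0,0,0,-9,1],[0,0,0,0,0,-9,1],[0,0,0,0,0,-9,1],[0,0,0.04,0,0,0,1],[0,0,0.04,0,0,0,1],[0,0,0.03,0,0,0,1]]}}

```text
clock: 10.35
tool_pos: [515.8, -140.6, 63.1]
ee_rot: [-180.0, -0.1, 140.0]
ft_force: [0.1, -0.7, 0.1]
opening: 93.9
grip_force: 0.0
```

Emit:
{"method": "servo_tool", "body": {"commands": [[0,0,0,0,0,0,1],[0,0,0,0,0,0,-1],[0,0,0,0,0,0,-1],[0,0,0,0,0,0,-1],[0,0,0,0,0,0,-1],[0,0,0,0,0,0,-1],[0,0,0,0,0,0,-1],[0,0,0,0,0,0,-1]]}}

```text
clock: 11.35
tool_pos: [517.1, -140.6, 65.1]
ee_rot: [179.9, 0.1, 140.0]
ft_force: [0.6, 1.7, 5.8]
opening: 57.9
grip_force: 24.9
```

Emit:
{"method": "servo_tool", "body": {"commands": [[0,0,-0.05,0,0,0,-1],[0,0,-0.05,0,0,0,-1],[0.032,0.0218,0,0,0,0,-1],[0.032,0.0218,0,0,0,0,-1],[0.032,0.0218,0,0,0,0,-1],[0.032,0.0218,0,0,0,0,-1],[0,0,0,0,0,8.7,-1],[0,0,0,0,0,8.7,-1]]}}

```text
clock: 12.35
tool_pos: [473.0, 8.9, 163.3]
ee_rot: [-179.8, -0.1, 122.4]
ft_force: [0.2, -0.1, -4.0]
opening: 57.3
grip_force: 24.9
```

Emit:
{"method": "servo_tool", "body": {"commands": [[0,0,0,0,0,8.7,-1],[0,0,0,0,0,8.7,-1],[0,0,0,0,0,8.8,-1],[0,0,0,0,0,0,-1],[0,0,0,0,0,0,-1],[0,0,0,0,0,0,-1],[0,0,0,0,0,0,-1],[0,0,0,0,0,0,-1]]}}

```text
clock: 13.35
tool_pos: [474.5, 8.4, 164.5]
ee_rot: [180.0, -0.0, 96.4]
ft_force: [0.1, 0.2, -2.2]
opening: 57.2
grip_force: 24.9
```

```bash
python3 - <<'E'
from h import *
plan(474,8.3,73,96.4)
E
```

```text
tcp [474.5   8.4 164.5] [180.   -0.   96.4] t 13.35 delta tool mm [-0.  -0.5 91.5] rot [ 0. -0.  0.]
```

Emit:
{"method": "servo_tool", "body": {"commands": [[0,0,0.03,0,0,0,-1],[0,0,0.03,0,0,0,-1],[0,0,0.015,0,0,0,-1],[0,0,0.008,0,0,0,-1],[0,0,0.003,0,0,0,-1],[0,0,0.003,0,0,0,-1],[0,0,0.001,0,0,0,-1],[0,0,0,0,0,0,-1]]}}

```text
clock: 14.35
tool_pos: [474.7, 8.4, 74.8]
ee_rot: [180.0, 0.0, 96.4]
ft_force: [-0.2, 0.8, -3.5]
opening: 57.3
grip_force: 24.9
```

Emit:
{"method": "servo_tool", "body": {"commands": [[0,0,0.001,0,0,0,-1],[0,0,0.001,0,0,0,-1],[0,0,0,0,0,0,-1],[0,0,0,0,0,0,-1],[0,0,0,0,0,0,1],[0,0,0,0,0,0,1],[0,0,0,0,0,0,1],[0,0,0,0,0,0,1]]}}

```text
clock: 15.35
tool_pos: [474.5, 8.4, 72.3]
ee_rot: [-180.0, -0.0, 96.4]
ft_force: [-0.1, -0.6, 0.3]
opening: 92.6
grip_force: 0.0
```

Emit:
{"method": "servo_tool", "body": {"commands": [[0,0,-0.02,0,0,0,1],[0,0,-0.04,0,0,0,1],[0,0,-0.055,0,0,0,1],[0,0,0,0,0,-9,1],[0,0,0,0,0,-9,1],[0,0,0,0,0,-9,1],[0,0,0,0,0,-9,1],[0,0,0,0,0,-7.6,1]]}}

```text
clock: 16.35
tool_pos: [474.4, 8.4, 187.4]
ee_rot: [180.0, -0.0, 140.3]
ft_force: [-0.4, 0.7, 0.1]
opening: 93.8
grip_force: 0.0
```

```bash
python3 - <<'E'
from h import *
plan(418.9,-311.7,189,140)
E
```

```text
tcp [474.4   8.4 187.4] [180.   -0.  140.3] t 16.35 delta tool mm [-162.  -281.6   -1.6] rot [ 0.  -0.   0.3]
```

Emit:
{"method": "servo_tool", "body": {"commands": [[-0.0231,-0.0402,0,0,0,0,1],[-0.0231,-0.0402,0,0,0,0,1],[-0.0231,-0.0402,0,0,0,0,1],[-0.0231,-0.0402,0,0,0,0,1],[-0.0231,-0.0402,0,0,0,0,1],[-0.0231,-0.0402,0,0,0,0,1],[-0.0231,-0.0402,0,0,0,0,1],[0,0,0,0,0,0,1]]}}

```text
clock: 17.35
tool_pos: [417.0, -314.1, 187.0]
ee_rot: [-180.0, 0.0, 139.8]
ft_force: [-0.2, 0.1, -0.3]
opening: 93.9
grip_force: 0.0
```

```bash
python3 - <<'E'
from h import *
s=observe(); a=read_camera("wrist"); cv2.imwrite("pics/w4.png",cv2.resize(a[100:340,160:480],None,fx=2.5,fy=2.5,interpolation=3))
print(s["tool_pos"],s["ee_rot"])
E
```

```text
[ 416.99427002 -314.10786334  187.03748247] [-1.79960455e+02  2.45333264e-02  1.39773312e+02]
```

View pics/w4.png

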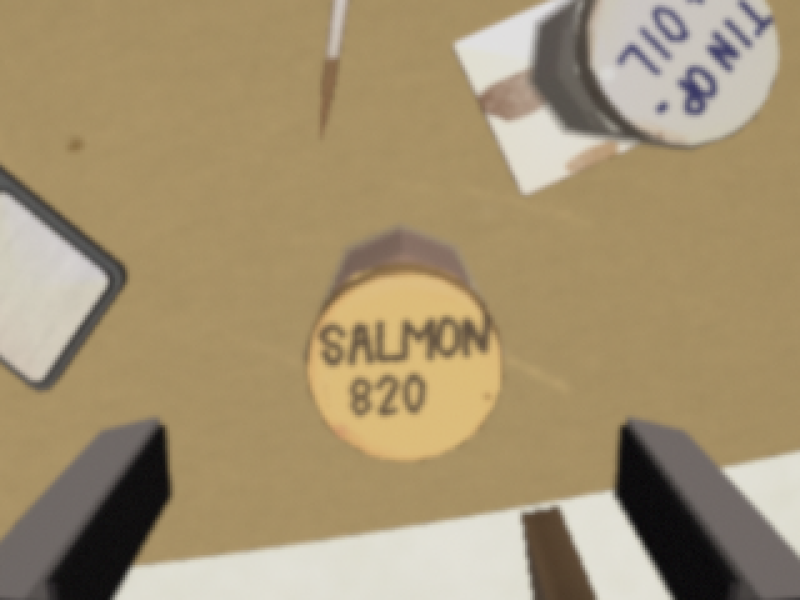

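The salmon jar shows a corner facing the camera, at crop (400,225) with symmetric facets, so the tool turns another 22.5° to meet its flats. The white jar stands on the tile as planned.

Emit:
{"method": "servo_tool", "body": {"commands": [[0,0,0,0,0,-7.5,1],[0,0,0,0,0,-7.5,1],[0,0,0,0,0,-7.5,1],[-0.001,0.003,0.02,0,0,0,1],[0,0,0.04,0,0,0,1],[0,0,0.04,0,0,0,1],[0,0,0.023,0,0,0,1],[0,0,0,0,0,0,1]]}}

```text
clock: 18.4
tool_pos: [418.3, -306.0, 63.0]
ee_rot: [179.9, -0.2, 162.6]
ft_force: [-0.9, -0.2, 0.8]
opening: 93.8
grip_force: 0.0
```

Emit:
{"method": "servo_tool", "body": {"commands": [[0,0,0,0,0,0,-1],[0,0,0,0,0,0,-1],[0,0,0,0,0,0,-1],[0,0,0,0,0,0,-1],[0,0,0,0,0,0,-1],[0,0,0,0,0,0,-1],[0,0,0,0,0,0,-1],[0,0,0,0,0,0,-1]]}}

```text
clock: 19.4
tool_pos: [419.8, -309.8, 65.2]
ee_rot: [-179.9, 0.1, 162.5]
ft_force: [-1.4, -3.7, 5.3]
opening: 58.2
grip_force: 24.9
```

Emit:
{"method": "servo_tool", "body": {"commands": [[0,0,-0.03,0,0,0,-1],[0,0,-0.06,0,0,0,-1],[0,0,-0.06,0,0,0,-1],[0,0,0,0,0,9.5,-1],[0,0,0,0,0,9.5,-1],[0,0,0,0,0,9.5,-1],[0,0,0,0,0,9.5,-1],[0,0,0,0,0,0,-1]]}}

```text
clock: 20.4
tool_pos: [418.7, -307.2, 213.1]
ee_rot: [180.0, -0.2, 124.6]
ft_force: [0.5, 0.2, -3.0]
opening: 57.9
grip_force: 24.8
```

```bash
python3 - <<'E'
from h import *
plan(464.9,89.9,214,96.4);print(observe()["ft_force"])
E
```

```text
tcp [ 418.7 -307.2  213.1] [180.   -0.2 124.6] t 20.4 delta tool mm [300.6 263.6   0.4] rot [-0.  -0.2 28.2]
[ 0.49846271  0.2150403  -2.97785138]
```

Emit:
{"method": "servo_tool", "body": {"commands": [[0.0376,0.033,0,0,0,0,-1],[0.0376,0.033,0,0,0,0,-1],[0.0376,0.033,0,0,0,0,-1],[0.0376,0.033,0,0,0,0,-1],[0.0376,0.033,0,0,0,0,-1],[0.0376,0.033,0,0,0,0,-1],[0.0376,0.033,0,0,0,0,-1],[0.0376,0.033,0,0,0,0,-1]]}}

```text
clock: 21.4
tool_pos: [465.7, 90.8, 213.9]
ee_rot: [-179.9, -0.1, 124.7]
ft_force: [-0.1, -0.5, -2.9]
opening: 57.3
grip_force: 24.9
```

Emit:
{"method": "servo_tool", "body": {"commands": [[0,0,0,0,0,9.4,-1],[0,0,0,0,0,9.4,-1],[0,0,0,0,0,9.4,-1],[0,0,0,0,0,0,-1],[0,0,0,0,0,0,-1],[0,0,0,0,0,0,-1],[0,0,0,0,0,0,-1],[0,0,0,0,0,0,-1]]}}

```text
clock: 22.4
tool_pos: [466.5, 88.8, 214.5]
ee_rot: [180.0, -0.0, 96.3]
ft_force: [0.0, 0.4, -3.1]
opening: 57.5
grip_force: 24.9
```

```bash
python3 - <<'E'
from h import *
plan(464.9,89.9,73,96.4)
s=observe(); a=read_camera("wrist"); cv2.imwrite("pics/w5.png",cv2.resize(a[100:340,160:480],None,fx=2.5,fy=2.5,interpolation=3))
E
```

```text
tcp [466.5  88.8 214.5] [180.   -0.   96.3] t 22.4 delta tool mm [  1.2  -1.4 141.5] rot [ 0.  -0.  -0.1]
```

View pics/w5.png

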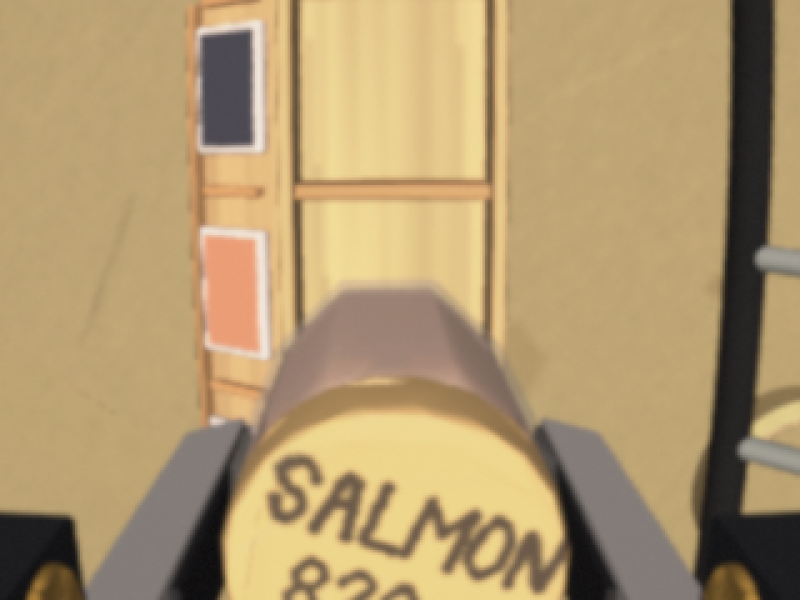

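The salmon jar hangs upright over its well, flats aligned: jar mid-column is about 389 and the well's about 394. Lowering it in.

Emit:
{"method": "servo_tool", "body": {"commands": [[0.001,0,0.04,0,0,0,-1],[0,0,0.04,0,0,0,-1],[0,0,0.03,0,0,0,-1],[0,0,0.015,0,0,0,-1],[0,0,0.01,0,0,0,-1],[0,0,0.003,0,0,0,-1],[0,0,0.001,0,0,0,-1],[0,0,0,0,0,0,-1]]}}

```text
clock: 23.45
tool_pos: [466.9, 89.9, 76.0]
ee_rot: [179.9, -0.0, 96.3]
ft_force: [-0.1, 0.4, -2.0]
opening: 57.9
grip_force: 24.9
```

Emit:
{"method": "servo_tool", "body": {"commands": [[0,0,0.0015,0,0,0,-1],[0,0,0.0005,0,0,0,-1],[0,0,0,0,0,0,-1],[0,0,0,0,0,0,-1],[0,0,0,0,0,0,-1],[0,0,0,0,0,0,-1],[0,0,0,0,0,0,-1],[0,0,0,0,0,0,-1]]}}

```text
clock: 24.45
tool_pos: [466.4, 89.9, 73.5]
ee_rot: [180.0, -0.0, 96.3]
ft_force: [-0.3, 0.1, -2.7]
opening: 57.5
grip_force: 24.9
```

Emit:
{"method": "servo_tool", "body": {"commands": [[0,0,0.001,0,0,0,-1],[0,0,0,0,0,0,-1],[0,0,0,0,0,0,1],[0,0,0,0,0,0,1],[0,0,0,0,0,0,1],[0,0,0,0,0,0,1],[0,0,-0.02,0,0,0,1],[0,0,-0.04,0,0,0,1]]}}

```text
clock: 25.45
tool_pos: [464.9, 89.7, 131.7]
ee_rot: [-179.8, -0.0, 96.3]
ft_force: [0.7, 0.0, -0.3]
opening: 94.1
grip_force: 0.0
```

Emit:
{"method": "servo_tool", "body": {"commands": [[0,0,-0.055,0,0,0,1],[0.048,0.0194,0,0,0,0,1],[0.048,0.0194,0,0,0,0,1],[0.048,0.0194,0,0,0,0,1],[0.048,0.0194,0,0,0,0,1],[0.048,0.0194,0,0,0,0,1],[0.048,0.0194,0,0,0,0,1],[0,0,0,0,0,0,1]]}}

```text
clock: 26.45
tool_pos: [550.8, 392.2, 186.1]
ee_rot: [-180.0, -0.0, 96.5]
ft_force: [0.3, -0.5, 0.1]
opening: 93.6
grip_force: 0.0
```

```bash
python3 - <<'E'
from h import *
plan(550,389,64,96.4)
s=observe(); a=read_camera("wrist"); cv2.imwrite("pics/w6.png",cv2.resize(a[100:340,160:480],None,fx=2.5,fy=2.5,interpolation=3))
E
```

```text
tcp [550.8 392.2 186.1] [-180.    -0.    96.5] t 26.45 delta tool mm [ -3.2  -1.1 122.1] rot [-0.  -0.   0.1]
```

View pics/w6.png

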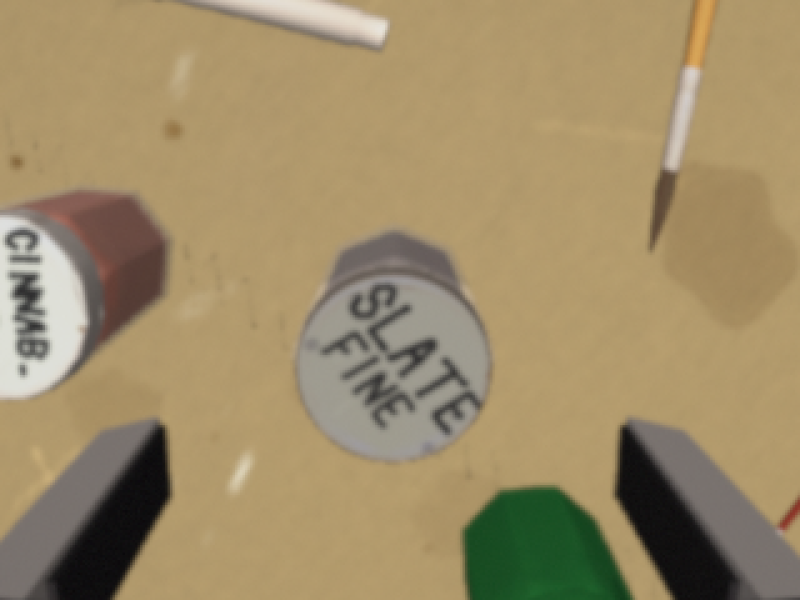

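The slate jar shows a corner toward the camera at crop (395,232), facets sloping about 16° and 25°. Turning the tool about +19° in yaw matches its flats, and the red jar stays clear on the left.

Emit:
{"method": "servo_tool", "body": {"commands": [[-0.003,-0.001,0,0,0,0,1],[0,0,0,0,0,-9.5,1],[0,0,0,0,0,-9.5,1],[0,0,0.03,0,0,0,1],[0,0,0.04,0,0,0,1],[0,0,0.03,0,0,0,1],[0,0,0.022,0,0,0,1],[0,0,0,0,0,0,1]]}}

```text
clock: 27.5
tool_pos: [548.4, 383.3, 64.2]
ee_rot: [-179.8, 0.0, 115.2]
ft_force: [-0.5, 0.2, 0.3]
opening: 93.7
grip_force: 0.0
```

Emit:
{"method": "servo_tool", "body": {"commands": [[0,0,0,0,0,0,-1],[0,0,0,0,0,0,-1],[0,0,0,0,0,0,-1],[0,0,0,0,0,0,-1],[0,0,0,0,0,0,-1],[0,0,0,0,0,0,-1],[0,0,0,0,0,0,-1],[0,0,0,0,0,0,-1]]}}

```text
clock: 28.5
tool_pos: [551.6, 386.6, 66.6]
ee_rot: [179.7, -0.0, 115.3]
ft_force: [4.5, 1.8, 5.5]
opening: 58.1
grip_force: 25.0
```

Emit:
{"method": "servo_tool", "body": {"commands": [[0,0,-0.03,0,0,0,-1],[0,0,-0.06,0,0,0,-1],[0,0,-0.06,0,0,0,-1],[0,0,0,0,0,9.5,-1],[0,0,0,0,0,9.5,-1],[0,0,0,0,0,0,-1],[0,0,0,0,0,0,-1],[0,0,0,0,0,0,-1]]}}

```text
clock: 29.5
tool_pos: [549.1, 385.5, 214.6]
ee_rot: [-179.9, 0.0, 96.4]
ft_force: [-0.9, -0.4, -3.7]
opening: 58.1
grip_force: 24.9
```

```bash
python3 - <<'E'
from h import *
plan(456,171.4,214,96.4);print(observe()["ft_force"])
E
```

```text
tcp [549.1 385.5 214.6] [-179.9    0.    96.4] t 29.5 delta tool mm [-202.5 -116.3    1. ] rot [-0.1  0.  -0. ]
[-0.8567142  -0.43710414 -3.72547322]
```

Emit:
{"method": "servo_tool", "body": {"commands": [[-0.0409,-0.0233,0,0,0,0,-1],[-0.0409,-0.0233,0,0,0,0,-1],[-0.0409,-0.0233,0,0,0,0,-1],[-0.0409,-0.0233,0,0,0,0,-1],[-0.0409,-0.0233,0,0,0,0,-1],[0,0,0,0,0,0,-1],[0,0,0,0,0,0,-1],[0,0,0,0,0,0,-1]]}}

```text
clock: 30.5
tool_pos: [457.0, 170.6, 215.5]
ee_rot: [180.0, -0.0, 96.4]
ft_force: [-0.5, -0.3, -3.4]
opening: 58.1
grip_force: 25.0
```

Emit:
{"method": "servo_tool", "body": {"commands": [[0,0,0.04,0,0,0,-1],[0,0,0.04,0,0,0,-1],[0,0,0.02,0,0,0,-1],[0,0,0.01,0,0,0,-1],[0,0,0.005,0,0,0,-1],[0,0,0,0,0,0,-1],[0,0,0,0,0,0,-1],[0,0,0,0,0,0,-1]]}}

```text
clock: 31.5
tool_pos: [456.9, 169.8, 101.2]
ee_rot: [179.9, -0.0, 96.3]
ft_force: [0.0, -0.0, -3.5]
opening: 57.6
grip_force: 25.0
```

```bash
python3 - <<'E'
from h import *
plan(456,170,73,96.4);print(observe()["ft_force"])
E
```

```text
tcp [456.9 169.8 101.2] [179.9  -0.   96.3] t 31.5 delta tool mm [ 0.2 -0.9 28.2] rot [ 0.1 -0.  -0.1]
[ 1.19203350e-02 -2.82165167e-03 -3.54779691e+00]
```

Emit:
{"method": "servo_tool", "body": {"commands": [[0,0,0.01,0,0,0,-1],[0,0,0.008,0,0,0,-1],[0,0,0.005,0,0,0,-1],[0,0,0.002,0,0,0,-1],[0,0,0.001,0,0,0,-1],[0,0,0.001,0,0,0,-1],[0,0,0,0,0,0,-1],[0,0,0,0,0,0,-1]]}}

```text
clock: 32.5
tool_pos: [456.4, 169.9, 74.5]
ee_rot: [180.0, -0.0, 96.3]
ft_force: [-2.5, 0.1, 6.0]
opening: 57.8
grip_force: 25.0
```

Emit:
{"method": "servo_tool", "body": {"commands": [[0,0,0.001,0,0,0,-1],[0,0,0,0,0,0,-1],[0,0,0,0,0,0,1],[0,0,0,0,0,0,1],[0,0,0,0,0,0,1],[0,0,0,0,0,0,1],[0,0,-0.02,0,0,0,1],[0,0,-0.04,0,0,0,1]]}}

```text
clock: 33.5
tool_pos: [455.1, 169.4, 131.6]
ee_rot: [-179.7, 0.0, 96.3]
ft_force: [0.5, -0.2, -0.4]
opening: 94.1
grip_force: 0.0
```

Emit:
{"method": "servo_tool", "body": {"commands": [[0,0,-0.06,0,0,0,1],[0,0,-0.06,0,0,0,1],[-0.03,-0.05,0,0,0,0,1],[-0.03,-0.05,0,0,0,0,1],[-0.03,-0.05,0,0,0,0,1],[0,0,0,0,0,0,1],[0,0,0,0,0,0,1],[0,0,0,0,0,0,1]]}}

```text
clock: 34.5
tool_pos: [318.3, 64.3, 252.5]
ee_rot: [180.0, -0.0, 96.3]
ft_force: [-0.1, 0.0, -0.4]
opening: 94.1
grip_force: 0.0
```

```bash
python3 - <<'E'
from h import *
print(observe()["tool_pos"],observe()["clock"])
a=read_camera("top"); cv2.imwrite("pics/t2.png",cv2.convertScaleAbs(cv2.resize(a[180:330,220:420],None,fx=4,fy=4,interpolation=3),alpha=1.5))
E
```

```text
[318.34507857  64.28404391 252.49581757] 34.5
```

View pics/t2.png

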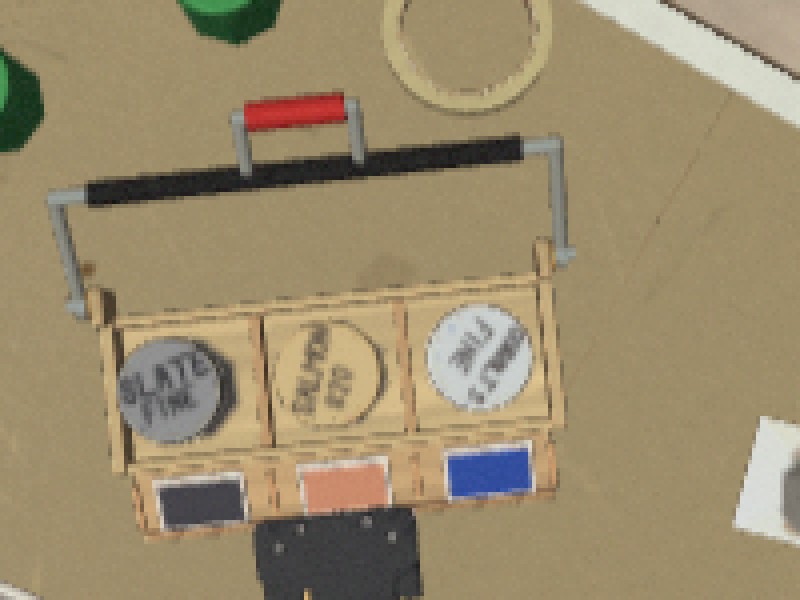

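Top view: slate, salmon and cobalt all stand in their own wells, lids at crop (170,390), (329,373) and (480,357). The bar is still folded back, its grip centre at crop (295,110). Next I'll verify the seating and solve the bar's hinge and angle from both views.

```bash
python3 - <<'E'
from h import *
from scipy.optimize import least_squares
S=camera_params("scene")
for n,u,v in [("slate",262.5,277.5),("salmon",302.25,273.25),("cobalt",340,269.25)]: print(n,w(u,v,119).round(1))
print("hinge mid by pins",(w(240,257,66)+w(361.25,244.25,66))/2)
yx=np.radians(6.4);ex=np.array([np.cos(yx),np.sin(yx),0])
H0=np.array([401.3,82.8,66])+116*ex; print("expected hinge if 116",H0)
def grip(p):
    th=p[2];return np.array([p[0],p[1],66])+(-79*np.cos(th)+96*np.sin(th))*ex+np.array([0,0,79*np.sin(th)+96*np.cos(th)])
def res(p):
    h=(w(240,257,66)+w(361.25,244.25,66))/2
    return np.r_[np.array(proj(grip(p)))-[293.9,207.4],np.array(proj(grip(p),S))-[345,182],(p[:2]-h[:2])/4]
r=least_squares(res,[516,95,1.5]);print(r.x,r.fun.round(1),grip(r.x))
p=grip(r.x);plan(p[0],p[1],p[2]+60,96.4)
E
```

```text
slate [455.  172.5 119. ]
salmon [464.6  88.  119. ]
cobalt [473.5   7.9 119. ]
hinge mid by pins [514.81445061  94.60166554  66.        ]
expected hinge if 116 [516.57707862  95.73039614  66.        ]
[517.78950537  95.77091256   1.41688751] [-0.2  0.3  0.   0.6  0.7  0.3] [600.02814552 104.99545406 158.78315526]
tcp [318.2  64.3 252.4] [-180.    -0.    96.4] t 34.55 delta tool mm [  9.2 284.6  33.5] rot [-0. -0. -0.]
```

Emit:
{"method": "servo_tool", "body": {"commands": [[0.0015,0.0474,0,0,0,0,0],[0.0015,0.0474,0,0,0,0,0],[0.0015,0.0474,0,0,0,0,0],[0.0015,0.0474,0,0,0,0,0],[0.0015,0.0474,0,0,0,0,0],[0.0015,0.0474,0,0,0,0,0],[0,0,0.03,0,0,0,0],[0,0,0.02,0,0,0,0]]}}

```text
clock: 35.55
tool_pos: [599.8, 105.1, 199.5]
ee_rot: [-179.8, -0.0, 96.4]
ft_force: [-0.1, -0.2, -0.1]
opening: 47.0
grip_force: 0.0
```

```bash
python3 - <<'E'
from h import *
plan(600,105,146,96.4); s=observe();a=read_camera("wrist"); cv2.imwrite("pics/w7.png",cv2.resize(a[100:400,160:480],None,fx=2,fy=2,interpolation=3))
hsv=cv2.cvtColor(a,cv2.COLOR_BGR2HSV); m=(((hsv[...,0]<6)|(hsv[...,0]>174))&(hsv[...,1]>170)&(hsv[...,2]>90)).astype(np.uint8)
n,l,st,c=cv2.connectedComponentsWithStats(m); k=1+np.argmax(st[1:,4]); print(st[k],c[k],ww(*c[k],158.8,s))
E
```

```text
tcp [599.8 105.1 199.5] [-179.8   -0.    96.4] t 35.55 delta tool mm [-0.1  0.4 53.5] rot [-0.2 -0.  -0. ]
[ 307  220   25   83 1881] [318.79319511 260.56246677] [601.29317008 104.12895752 158.8       ]
```

Emit:
{"method": "servo_tool", "body": {"commands": [[-0.001,0.001,0.02,0,0,0,0],[0,0,0.02,0,0,0,0],[0,0,0.013,0,0,0,0],[0,0,0,0,0,0,0],[0,0,0,0,0,0,-1],[0,0,0,0,0,0,-1],[0,0,0,0,0,0,-1],[0,0,0,0,0,0,-1]], "force": 10}}

```text
clock: 36.6
tool_pos: [601.0, 103.2, 150.2]
ee_rot: [179.8, -0.0, 96.3]
ft_force: [1.7, 0.8, 1.3]
opening: 15.6
grip_force: 10.0
```

```bash
python3 - <<'E'
from h import *
s=observe();print(s["tool_pos"],s["opening"],s["grip_force"],s["ft_force"])
yx=np.radians(6.4);ex=np.array([np.cos(yx),np.sin(yx)])
x=(s["tool_pos"][:2]-[517.2,95.5])@ex
th=np.arccos(x/124.33)*-1+np.radians(129.45);print("x",x,"theta",th)
for N in (16,):
    t=np.linspace(th,0,N+1);X=-79*np.cos(t)+96*np.sin(t);Z=79*np.sin(t)+96*np.cos(t)
    print("z0",Z[0]+66);print(np.c_[np.diff(X),-np.diff(Z)].round(1).tolist())
E
```

```text
[601.02504455 103.21141641 150.24101004] 15.604447890699205 10.000386983156204 [1.67546232 0.75845987 1.28340547]
x 84.16222344942952 theta 1.4321107719510153
z0 157.5126617831584
[[-8.5, -7.2], [-9.1, -6.4], [-9.7, -5.5], [-10.1, -4.6], [-10.5, -3.7], [-10.8, -2.8], [-11.0, -1.8], [-11.1, -0.8], [-11.1, 0.2], [-11.1, 1.2], [-10.9, 2.2], [-10.7, 3.1], [-10.4, 4.1], [-9.9, 5.0], [-9.5, 5.9], [-8.9, 6.7]]
```

Emit:
{"method": "servo_tool", "body": {"commands": [[0,-0.0085,-0.0072,0,0,0,-1],[0,-0.0091,-0.0064,0,0,0,-1],[0,-0.0097,-0.0055,0,0,0,-1],[0,-0.0101,-0.0046,0,0,0,-1],[0,-0.0105,-0.0037,0,0,0,-1],[0,-0.0108,-0.0028,0,0,0,-1],[0,-0.011,-0.0018,0,0,0,-1],[0,-0.0111,-0.0008,0,0,0,-1]]}}

```text
clock: 37.6
tool_pos: [517.9, 94.1, 181.6]
ee_rot: [-179.9, -0.0, 96.3]
ft_force: [1.5, -0.5, 1.2]
opening: 15.6
grip_force: 10.0
```

Emit:
{"method": "servo_tool", "body": {"commands": [[0,-0.0111,0.0002,0,0,0,-1],[0,-0.0111,0.0012,0,0,0,-1],[0,-0.0109,0.0022,0,0,0,-1],[0,-0.0107,0.0031,0,0,0,-1],[0,-0.0104,0.0041,0,0,0,-1],[0,0,0,0,0,0,-1],[0,0,0,0,0,0,-1],[0,0,0,0,0,0,-1]]}}

```text
clock: 38.6
tool_pos: [464.7, 88.4, 171.2]
ee_rot: [-179.8, -0.0, 96.3]
ft_force: [-2.6, -0.1, 1.5]
opening: 15.1
grip_force: 10.0
```

Following smoothly with low forces. Completing the arc, then pressing gently on the stop.

Emit:
{"method": "servo_tool", "body": {"commands": [[0,-0.0099,0.005,0,0,0,-1],[0,-0.0095,0.0059,0,0,0,-1],[0,-0.0089,0.0067,0,0,0,-1],[0,0,0,0,0,0,-1],[0,-0.001,0.001,0,0,0,-1],[0,0,0,0,0,0,-1],[0,0,0,0,0,0,-1],[0,0,0,0,0,0,-1]]}}

```text
clock: 39.6
tool_pos: [439.4, 85.3, 154.0]
ee_rot: [179.7, 0.0, 96.3]
ft_force: [5.2, 1.8, 4.7]
opening: 15.2
grip_force: 10.0
```

```bash
python3 - <<'E'
from h import *
s=observe();yx=np.radians(6.4);ex=np.array([np.cos(yx),np.sin(yx)])
print(s["tool_pos"],"x rel hinge",(s["tool_pos"][:2]-[517.2,95.5])@ex,s["ft_force"],s["opening"])
E
```

```text
[439.35191722  85.25633625 153.95649886] x rel hinge -78.50477749758953 [5.20197915 1.7641419  4.73706916] 15.209490270714127
```

Emit:
{"method": "servo_tool", "body": {"commands": [[0,-0.001,0.0015,0,0,0,-1],[0,-0.001,0.0015,0,0,0,-1],[0,0,0,0,0,0,-1],[0,0,0,0,0,0,-1],[0,0,0,0,0,0,-1],[0,0,0,0,0,0,-1],[0,0,0,0,0,0,-1],[0,0,0,0,0,0,-1]]}}

```text
clock: 40.6
tool_pos: [439.4, 85.1, 152.9]
ee_rot: [179.4, 0.0, 96.3]
ft_force: [5.4, 1.3, 13.1]
opening: 16.0
grip_force: 10.0
```

Emit:
{"method": "servo_tool", "body": {"commands": [[0,0,0,0,0,0,0],[0,0,0,0,0,0,0],[0,0,0,0,0,0,0],[0,0,0,0,0,0,0],[0,0,-0.02,0,0,0,0],[0,0,-0.04,0,0,0,0],[0,0,-0.06,0,0,0,0],[0,-0.06,0,0,0,0,0]]}}

```text
clock: 41.6
tool_pos: [380.8, 78.2, 274.3]
ee_rot: [179.4, 0.1, 96.3]
ft_force: [0.4, -0.2, -0.7]
opening: 47.3
grip_force: 0.0
```

Emit:
{"method": "servo_tool", "body": {"commands": [[0,-0.06,0,0,0,0,0],[0.06,0,0,0,0,0,0],[0.06,0,0,0,0,0,0],[0.06,0,0,0,0,0,0],[0.06,0,0,0,0,0,0],[0,0,0,0,0,0,0],[0,0,0,0,0,0,0],[0,0,0,0,0,0,0]]}}

```text
clock: 42.6
tool_pos: [289.2, 308.9, 269.8]
ee_rot: [-180.0, 0.0, 96.2]
ft_force: [0.3, -0.5, 0.7]
opening: 46.8
grip_force: 0.0
```

```bash
python3 - <<'E'
from h import *
a=read_camera("top"); b=read_camera("scene")
cv2.imwrite("pics/f.png",np.hstack([cv2.resize(a[190:330,230:450],(440,280),interpolation=3),cv2.resize(b[190:400,220:400],(360,420),interpolation=3)[0:280]]) )
cv2.imwrite("pics/f.png",np.hstack([cv2.copyMakeBorder(cv2.resize(a[190:330,230:450],(440,280),interpolation=3),0,140,0,0,0),cv2.resize(b[190:400,220:400],(360,420),interpolation=3)]))
yx=np.radians(6.4);ex=np.array([np.cos(yx),np.sin(yx),0])
g=np.array([517.2,95.5,162])-79*ex;print("closed grip should be top/scene crop:",np.array(proj(g)),np.array(proj(g,camera_params("scene"))))
for n,im in(("top",a),("scene",b)):
    hsv=cv2.cvtColor(im,cv2.COLOR_BGR2HSV); m=(((hsv[...,0]<6)|(hsv[...,0]>174))&(hsv[...,1]>190)&(hsv[...,2]>60)).astype(np.uint8)
    N,l,st,c=cv2.connectedComponentsWithStats(m); k=1+np.argmax(st[1:,4]); print(n,st[k],c[k])
print(observe()["tool_pos"],observe()["clock"])
E
```

```text
closed grip should be top/scene crop: [301.86359909 285.80246564] [277.5608437  205.41298891]
top [300 283  14   7  43] [306.90697674 285.76744186]Traceback (most recent call last):
  File "<stdin>", line 9, in <module>
    return _wrapfunc(a, 'argmax', axis=axis, out=out, **kwds)
    return bound(*args, **kwds)
ValueError: attempt to get argmax of an empty sequence
```

View pics/f.png

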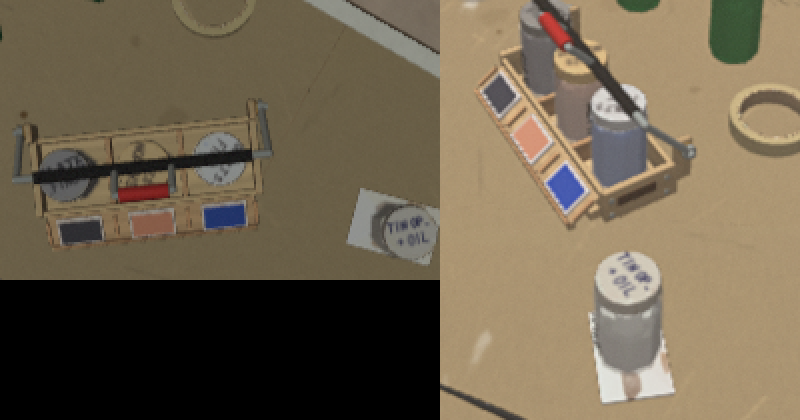

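All three jars are in their own wells under the closed bar, and the white jar is upright on the tile. A numeric check of its centring needs no more pictures.

```bash
python3 - <<'E'
from h import *
a=read_camera("top");S=camera_params("scene")
c=a[260:350,390:470]; g=cv2.GaussianBlur(cv2.cvtColor(cv2.resize(c,None,fx=4,fy=4,interpolation=3),cv2.COLOR_BGR2GRAY),(5,5),1)
h=cv2.HoughCircles(g,cv2.HOUGH_GRADIENT,1,200,param1=80,param2=15,minRadius=45,maxRadius=60); print(h)
if h is not None:
    x,y,r=h[0,0]; print("lid white",w(390+x/4,260+y/4,117.5))
print("by eye",w(435,305.5,117.5),"tile by scene",w(315.75,366.5,6.5,S), "tile at start 397.6 -194.2")
m=(c.min(axis=2)>120).astype(np.uint8); ys,xs=np.nonzero(m); print(xs.min()+390,xs.max()+390,ys.min()+260,ys.max()+260)
# tile corners as at start, in this picture
cor=np.array([(362,337),(524,381),(497,490),(334,448)])/4+[320,200]; print(cor)
E
```

```text
[[[183.5 188.5  53.9]]]
lid white [ 394.98629462 -194.53909092  117.5       ]
by eye [ 398.38258801 -192.72285638  117.5       ] tile by scene [ 399.28863884 -198.44218638    6.5       ] tile at start 397.6 -194.2
404 455 284 342
[[410.5  284.25]
 [451.   295.25]
 [444.25 322.5 ]
 [403.5  312.  ]]
```

Centred within a few millimetres. Handing in.

```bash
python3 -c "
from bench import *
print(close_job())"
```

```text
the job is handed in; nothing more can be done
None
```

The job is done and handed in at about 43 s: the white jar is on the tile within a few mm of its middle, the salmon, slate and cobalt jars are in their own wells, the bar is closed to its stop, and the red jar was not touched; I viewed 15 pictures, one over the limit of 14.

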